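# Load a gel cassette and hold the tension lever shut

## Robot

A 7-joint arm with a two-finger parallel gripper is mounted at the origin on the work surface. World frame = base frame: x ahead of the robot, y to its left, z up, the work surface at z = 0. Lengths are in m, angles in rad, forces in N, time in s.
With the tool pointing down it reaches from about 0.425 to 0.925 m from the base axis. Payload 6.8 kg.
Tool frame: the origin (TCP) lies midway between the tips of the shut fingers; the grasp point (between the pads) lies 19 mm behind it; z points along the fingers, y is the line along which they close (so a half turn about z gives the same grasp; the last joint's range is limited). The gripper opens to 85 mm and grips with 20 to 120 N. Pads are 22 mm wide; open, the fingers measure 114 mm over their backs; the gripper's body (76 mm by 85 mm) begins 54 mm behind the grasp point. The pads swing forward as they close: fully open they stand 13 mm farther back than shut.
Start: joints at [1.159, 0.477, 0.022, 1.555, -0.011, 1.109, -0.083], TCP at [0.202, -0.644, 0.231] pointing down, gripper open.
Joint ranges: [-2.96, 2.96], [-0.34, 2.1], [-1.41, 1.46], [0.24, 2.44], [-1.37, 4.51], [0.17, 1.92], [-2.96, 2.96]. Speed limits (rad/s): [2.39, 2.39, 3.14, 3.14, 3.14, 3.14, 3.14].

## Interface

Orientations are given as a unit quaternion [w, x, y, z].
In Python, from cell import state, imaging, job_done gives the robot as it stands.
- The arm moves only by the tool play_rows, never from a script. Its argument "rows" is one flat list of numbers, 6 for each row, row after row: the shift along the world's x, y, z in cm, then the turn, a rotation vector about the world's x, y, z in degrees. A call has 1 to 8 rows; each row is the pose to reach, as a shift and turn from the pose commanded when the call began; what a row does not reach only later rows make up. A row lasts 1/10 s, in which the tool goes at most 50 mm and 8.59 degrees, less where a joint would pass 70% of its speed; a pose out of reach is approached as far as the arm can. A call with a gripper value outside its range is refused whole. "claw" is the opening, from 0 (shut) to 1 (fully open), set as the call begins (left out, the last holds). The fingers move at their own pace and stop on an object; "grip_force" is the grip in N (left out, the last holds). Time passes only in rows, so rows that repeat a pose let the fingers close. It gives the time, the measured TCP pose, the force, the opening and the grip force at its end, in the units of the state.
- state(): the state, without advancing time (a new reading comes with each control period).
- imaging.read_camera(name): name is "scene" or "side" or "wrist"; returns a dict with "pixels" (480x640x3 uint8, red, green, blue), "z_map" (480x640 float32, m along the optical axis (not along the pixel's ray), 0 where there is no reading), "fx", "fy", "cx", "cy" (pixels), "world_from_camera" (4x4, takes a point from camera to world coordinates); the wrist camera has in their place "mount" (4x4, takes a point from camera to tool coordinates, whose origin is the TCP and whose axes are the flange's). Camera axes: x right, y up, looking along -z (the intrinsics and any distortion apply to the point x, -y, -z); pixel columns grow to the right and rows downward; lengths in m; the calibration is good to about 2 mm. The wrist camera is an equidistant fisheye: a pixel r from the principal point sees the ray r / f radians off the axis. A picture is of the moment at which its call begins: read the wrist's pose just before it.
- job_done(): hands the job in; it is judged then, once.
Trained networks look in a picture, given as the dict that the camera call returned (one of the last four; its "shot" number tells which), for a name from the list of things; names that differ only in an ending like _2 or _b are one class to them, and where a whole thing is asked for, a point or a joint stands for the part that bears it (a point fixed in the world has none). Each returns a list of dicts, best first, with "p" (0 to 1); they miss things now and then, are a little off and sometimes report something else, mostly with a low value. They report only what shows in the picture. A call takes as long as a camera call. They do not tell look-alikes from the thing itself.
- imaging.spot_in(picture, name): "at" ([x, y, z] in m, in world coordinates, good to about 4 mm: the middle of the surface that is visible of it).
The state is a dict: "time": time; "joint_pos": joint angles; "dq": joint speeds; "tau": joint torques, N m; "eef_pos": TCP position; "orientation": TCP orientation; "ft_force": force on the tool from outside, world axes, zero at the start; "ft_torque": the same for the moment, N m; "opening": finger opening in m; "grip_force": force on a finger pad.
Only numpy, scipy, OpenCV 4.12 (cv2) and the standard library are available. Lean on these libraries where they do the work, as an engineer would, in place of code of your own. Each camera call takes 0.05 s, during which the arm holds its last target. There are 200 camera calls.

## Task

Take the clear, blue-edged gel cassette out of the drying rack and lower it edgewise all the way down into the slot of the gel module, letting go only once it stands on the bottom. Then push the green sprung tension lever back past its ratchet click, as far as it goes, so that it presses the cassette onto the seal, and finish while still holding it there, touching only the lever, so that I can check the seal. Leave the orange buffer dam and everything else on the bench where they are.

Things in the scene. Friction and masses are not known exactly. Their poses are not given: they have to be found in the camera images.
- gel_module: White and grey electrophoresis module, fixed. Grey base x -90 to 60, y -80 to 80, 18 mm high. Origin on the bench under the middle of the sealing face (plane x = 0); x points from the lever through the slot into the white U-shaped buffer chamber (x 0 to 45 mm, open on top, side walls with flare up to 97 mm, back 90 mm; two plug posts at x 26, y +-50, up to 111 mm).
- slot_mouth (a point): Middle of the slot's mouth: gel_module x -5.75, y 0, z 85 mm. The cassette slot runs along y in front of the sealing face: x -11.5 to 0, y -52 to 52 mm, from a black sill at z 22 mm up to z 85 mm, then flared in x up to z 97 mm. It is closed in front only by lips at |y| over 42 mm. The cassette goes in from above, its 8 mm along x.
- slot_seat (a point): Point on the sill where the middle of the cassette's lower edge is when the cassette lies on the seal: gel_module x -4, y 0, z 22 mm.
- lever (a joint): Lever angle (rad). 0: open, leaning 0.61 rad from upright towards gel_module -x, where a spring keeps it; grows as it is pushed to +x; 0.61: upright. The pressure bar meets a seated cassette at about 0.5, the pawl clicks at about 0.60, end stop 0.69. Let go after the click, it falls back on the pawl at about 0.53. Pivot: along gel_module y at x -32, z 32 mm.
- tension_lever: Green lever of two ribs, 56 mm wide in y, 9 mm thick, with a black handle bar on top. Origin on the pivot; its z runs along the lever to the handle, its x is the push direction. Push it at the handle bar: about 4 to 7 N to start, 11 to 14 N at the end stop. A steel pin on its +y side is caught by a dark pawl with a red tab at gel_module y 70 mm: leave the pawl alone.
- lever_handle (a point): Middle of the black handle bar: a round bar 16 mm thick, 80 mm long (along gel_module y, with 19 mm wide green end collars), 123 mm from the pivot. Open: gel_module x -102, z 133 mm; at the end stop x -22, z 155 mm.
- pressure_bar: Black rubber bar, 16 mm round, 50 mm long, sprung on the slot side of the lever, 45 mm above the pivot; it presses the middle of the cassette's face, giving way up to 9 mm at 1.3 N per mm. Origin at its middle.
- drying_rack: White plate rack, fixed, base 130 x 116 x 12 mm, origin centre of its underside. Two slots across it at x = -35 and +35 mm, each formed by two end channels at |y| 34 to 56 mm, 30 mm high above the base, 11 mm wide; the middle of each slot is open. One holds the cassette, the other the dam, both standing on the base at z = 12 mm.
- cassette: Gel cassette: two clear glass plates with blue edges at the sides and foot, 8 (x) x 100 (y) x 100 mm (z), about 0.16 kg; front and back are alike. Origin: middle of the lower edge, z up when it stands. It starts upright in a slot of the drying rack; its upper 58 mm are free of the rack. Take it by the middle of its top edge, across the 8 mm.
- buffer_dam: Solid orange plate of the same outline as the cassette (8 x 100 x 100 mm), standing in the other slot of the rack, 70 mm from the cassette. Origin: middle of its lower edge. Leave it there.
- comb: White well comb lying flat, 30 x 90 x 6 mm; origin under its back strip. Bystander.
- beaker: Clear glass beaker, 70 mm wide, 90 mm tall, origin at its foot. Bystander.
- reagent: Amber bottle with blue cap, 64 mm wide, 130 mm tall, origin at its foot. Bystander.
- tip_box: Blue box of pipette tips with clear lid, 122 x 84 x 65 mm, origin at its foot. Bystander.
- timer: White bench timer lying flat, 60 x 70 x 19 mm, origin at its foot. Bystander.
- tube_rack: Yellow rack with microtubes, 100 x 60 x 47 mm, origin at its foot. Bystander.
Mind the look-alikes: they are no part of the job. Several things have the shape of the cassette; the one meant has the colours described above. Of the things that look like the gel_module, the larger one is meant.

How it is judged:
On the way, in this order (a step that is already met when the one before it is completed fails the run):
1. the cassette is lowered into the slot in the gripper, to within 8 mm of the bottom (x of cassette in the frame of gel_module between -0.0135 and 0.002 m and y of cassette in the frame of gel_module between -0.008 and 0.008 m and z of cassette in the frame of gel_module between 0.018 and 0.03 m and contact force between the fingers and cassette above 1 N), for 0.04 s.
2. the cassette stands in the slot on the sill, let go, the lever still open (x of cassette in the frame of gel_module between -0.0105 and 0.0005 m and y of cassette in the frame of gel_module between -0.006 and 0.006 m and z of cassette in the frame of gel_module between 0.018 and 0.0255 m and angle between the x axis of cassette and the x axis of gel_module, either way round below 0.07 rad and angle between cassette's own z axis and vertical below 0.07 rad and contact force between each of the arm, the fingers and cassette below 0.5 N and value of joint lever below 0.35 rad), for 0.2 s.
3. the lever is pushed back past the click (value of joint lever above 0.62 rad and contact force between the fingers and tension_lever above 1 N), for 0.1 s.
At the end, for the whole second after the job is handed in: Cassette upright (4 deg) in the slot on the sill (within 3.5 mm), flat on the sealing face (within 3 mm), pressed there by the bar with over 3 N; fingers hold the lever still with over 3 N past 0.64 rad; robot not touching the cassette (x of cassette in the frame of gel_module between -0.0068 and -0.001 m and y of cassette in the frame of gel_module between -0.006 and 0.006 m and z of cassette in the frame of gel_module between 0.018 and 0.0255 m and angle between the x axis of cassette and the x axis of gel_module, either way round below 0.07 rad and angle between cassette's own z axis and vertical below 0.07 rad and value of joint lever above 0.64 rad and velocity of joint lever between -0.1 and 0.1 rad/s and contact force between the fingers and tension_lever above 3 N and contact force between pressure_bar and cassette above 3 N and contact force between each of the arm, the fingers and cassette below 0.5 N and linear speed of cassette below 0.02 m/s); the arm keeps its last pose, push and grip.
It fails at once if the orange buffer dam is disturbed (over 20 mm) (distance of buffer_dam from where it was at the start of the episode above 0.02 m).
It fails at once if another thing on the bench (comb, beaker, bottle, tip box, timer, tube rack) is moved over 25 mm (distance of any of comb, beaker, reagent, tip_box, timer, tube_rack from where it was at the start of the episode above 0.025 m).
It also fails if it takes over 56 s, if anything falls off the work surface, if the arm or the gripper's body presses on something with over 40 N, if the wrist force passes 120 N, or if a joint passes its speed limit or range.

## Working session

There is one attempt and no reset: what is moved stays moved. The work goes in short steps, Python scripts to look and compute and a tool call to move; the robot and the scene stay as the last step left them, time stands still between calls to the robot, and variables do not carry over. Pictures are saved under pics/ and viewed, at most 10 in all, crops included, and the job is handed in when it is done.

Besides the shell and the picture viewer there is one more tool, called after ">>>" by a JSON object that holds its "api" and its "payload". play_rows: Moves the arm, as the interface text tells. Its arguments: {"type":"object","properties":{"rows":{"type":"array","items":{"type":"number"}},"claw":{"type":"number"},"grip_force":{"type":"number"}},"required":["rows"]}

```bash
mkdir -p pics; ls
cat > h.py <<'E'
import numpy as np, cv2
from cell import state, imaging, job_done
def save(p,n): cv2.imwrite(f'pics/{n}.png',p['pixels'][:,:,::-1])
def cloud(p):
    z=p['z_map'];v,u=np.mgrid[:480,:640]
    c=np.stack([(u-p['cx'])/p['fx']*z,-(v-p['cy'])/p['fy']*z,-z,np.ones_like(z)],-1)
    w=(c@np.array(p['world_from_camera']).T)[...,:3]; w[z==0]=np.nan
    return w
E
python3 - <<'E'
from h import *
for c in ('scene','side'):
    p=imaging.read_camera(c); save(p,c+'0'); np.save(f'{c}0.npy',cloud(p)); print(c,np.round(p['world_from_camera'],2).tolist(),[k for k in p])
    for n in ['gel_module','cassette','buffer_dam','drying_rack','tension_lever','lever_handle','pressure_bar']:
        print(n,[(np.round(d['at'],3).tolist(),round(d['p'],2)) for d in imaging.spot_in(p,n)][:4])
s=state();print(s['time'],s['eef_pos'],s['orientation'])
E
```

```text
pics
scene [[-0.16, -0.77, 0.62, 1.34], [0.99, -0.12, 0.11, 0.12], [-0.01, 0.62, 0.78, 1.09], [0.0, 0.0, 0.0, 1.0]] ['pixels', 'z_map', 'fx', 'fy', 'cx', 'cy', 'world_from_camera', 'shot']
gel_module [([0.551, -0.115, 0.05], 0.92), ([0.396, -0.348, 0.042], 0.65)]
cassette [([0.398, 0.212, 0.059], 0.87), ([0.588, 0.181, 0.078], 0.73), ([0.637, 0.338, 0.062], 0.72), ([0.71, 0.008, -0.001], 0.5)]
buffer_dam [([0.513, 0.177, 0.076], 0.78)]
drying_rack [([0.597, 0.167, 0.016], 0.74), ([0.551, -0.115, 0.051], 0.59), ([0.792, 0.215, 0.085], 0.43)]
tension_lever [([0.335, -0.353, 0.065], 0.9), ([0.484, -0.115, 0.088], 0.88), ([0.712, 0.009, 0.004], 0.22)]
lever_handle [([0.336, -0.352, 0.066], 0.74), ([0.481, -0.116, 0.092], 0.64), ([0.609, -0.424, 0.066], 0.43)]
pressure_bar [([0.507, -0.116, 0.087], 0.67), ([0.35, -0.35, 0.064], 0.59), ([0.484, -0.116, 0.09], 0.35)]
side [[-0.78, 0.44, -0.45, -0.02], [-0.63, -0.56, 0.54, 0.67], [-0.01, 0.7, 0.71, 1.01], [0.0, 0.0, 0.0, 1.0]] ['pixels', 'z_map', 'fx', 'fy', 'cx', 'cy', 'world_from_camera', 'shot']
gel_module [([0.523, -0.101, 0.035], 0.6), ([0.367, -0.332, 0.03], 0.58)]
cassette [([0.582, 0.182, 0.077], 0.76), ([0.629, 0.343, 0.058], 0.64)]
buffer_dam [([0.513, 0.184, 0.078], 0.76), ([0.47, -0.093, 0.103], 0.6)]
drying_rack [([0.511, 0.206, 0.011], 0.77), ([0.466, -0.095, 0.105], 0.32)]
tension_lever [([0.464, -0.094, 0.102], 0.75), ([0.332, -0.341, 0.071], 0.51)]
lever_handle [([0.467, -0.099, 0.106], 0.58)]
pressure_bar [([0.766, -0.184, 0.064], 0.24)]
0.8 [ 0.20195556 -0.64410621  0.23131657] [2.43140735e-05 9.88483049e-01 1.51331623e-01 1.22592167e-05]
```

View pics/scene0.png

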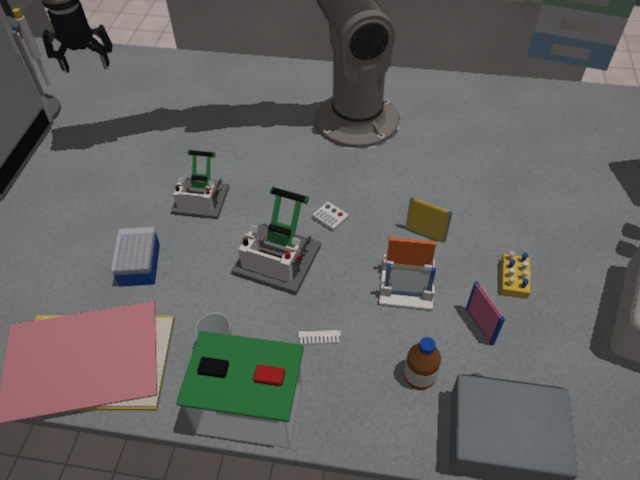

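View pics/side0.png

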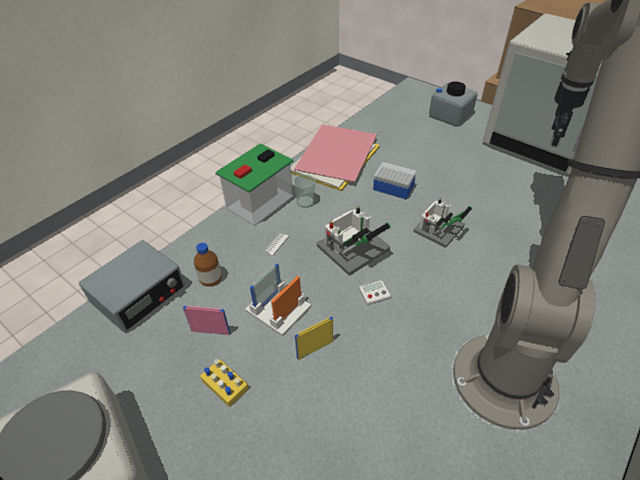

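Scene view: the large module is at about (278,245) with its lever leaning towards the robot. The rack is at (410,275), with the orange dam nearer the robot and the clear blue-edged cassette behind it at about (408,285). The pink and yellow plates and the small module are decoys. Next I'll make metric top-down maps of the module and rack.

Run:
```python
from h import *
tiles=[]
for c in ('scene','side'):
    w=np.load(c+'0.npy'); im=cv2.imread(f'pics/{c}0.png')
    for (x0,y0) in ((0.42,-0.24),(0.44,0.06)):
        t=np.zeros((400,400,3),np.uint8); S=400/.24
        m=np.isfinite(w[...,0])&(w[...,2]>0.008)
        P=w[m];C=im[m];o=np.argsort(P[:,2]);P=P[o];C=C[o]
        for p,cc in zip(P,C):
            i,j=int((p[0]-x0)*S),int((p[1]-y0)*S)
            if 0<=i<400 and 0<=j<400: cv2.circle(t,(j,i),2,[int(v) for v in cc],-1)
        tiles.append(t)
    # module: base rect, and rack base
    for nm,(xa,xb,ya,yb),(za,zb) in (('modbase',(.42,.66,-.24,0),(.013,.023)),('modtop',(.5,.66,-.24,0),(.084,.115)),('rackbase',(.44,.66,.06,.3),(.008,.016))):
        m=(w[...,0]>xa)&(w[...,0]<xb)&(w[...,1]>ya)&(w[...,1]<yb)&(w[...,2]>za)&(w[...,2]<zb)
        r=cv2.minAreaRect(w[m][:,:2].astype(np.float32)*1000); print(c,nm,m.sum(),r, w[m][:,2].mean())
cv2.imwrite('pics/top.png',cv2.resize(np.vstack([np.hstack(tiles[:2]),np.hstack(tiles[2:])]),(600,600)))
```

```text
scene modbase 1404 ((502.62762451171875, -114.39423370361328), (165.5892791748047, 208.1354217529297), 76.13682556152344) 0.018078174496233005
scene modtop 678 ((541.8153686523438, -121.41349029541016), (133.82444763183594, 91.87980651855469), 78.44140625) 0.090126774185326
scene rackbase 628 ((555.1246337890625, 168.02093505859375), (143.5020294189453, 126.59490203857422), 85.28211212158203) 0.011980639580898846
side modbase 1112 ((501.01275634765625, -112.34789276123047), (164.53536987304688, 205.23573303222656), 76.63660430908203) 0.01771741607913175
side modtop 322 ((543.4227294921875, -117.83039093017578), (133.43971252441406, 94.13874053955078), 80.03777313232422) 0.09042435569920748
side rackbase 682 ((549.5447998046875, 181.14077758789062), (130.74554443359375, 117.84852600097656), 0.7783011198043823) 0.011892924924939997
```

View pics/top.png

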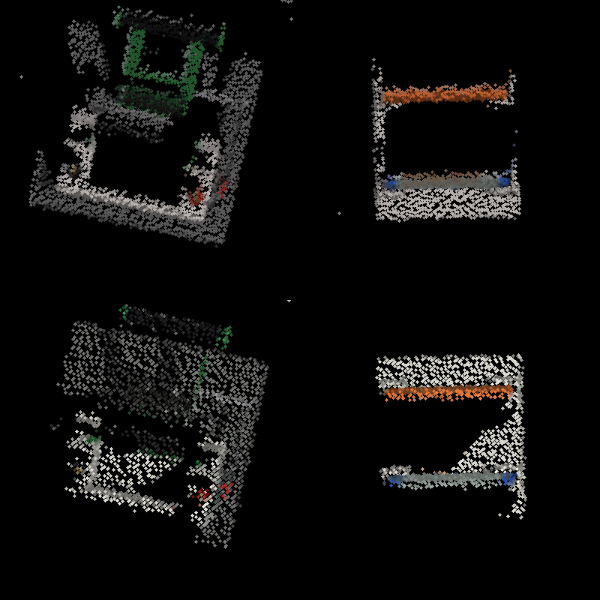

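Left maps (module): yaw is about -13°, the slot opening is behind the lever, and the red pawl is on the +y side. Right maps (rack): yaw is near 0, with orange dam at x≈0.515 and blue-edged cassette at x≈0.587. I'll move above the module and look with the wrist camera.

>>> {"api": "play_rows", "payload": {"rows": [0, 0, 4, 0, 0, 0, 1, 2, 8, 0, 0, 8, 4, 6, 12, 0, 0, 16, 7, 11, 14, 0, 0, 24, 10, 15, 16, 0, 0, 32, 13, 19, 17, 0, 0, 40, 15, 23, 17, 0, 0, 48, 17.5, 27.5, 17, 0, 0, 56], "claw": 1}}

```text
time: 1.6
eef_pos: [0.3659, -0.389, 0.4017]
orientation: [0.001, 0.8, 0.6, 0.0]
ft_force: [1.3, 0.1, 0.2]
opening: 0.0854
grip_force: 0.0
```

>>> {"api": "play_rows", "payload": {"rows": [2.5, 4, 0, 0, 0, 2, 5, 8, 0, 0, 0, 4, 7.5, 12, 0, 0, 0, 4, 10, 16, 0, 0, 0, 4, 12.5, 20, 0, 0, 0, 4, 14.5, 23.5, 0, 0, 0, 4, 16, 26, 0, 0, 0, 4, 16, 26, 0, 0, 0, 4]}}

```text
time: 2.4
eef_pos: [0.5265, -0.1253, 0.4007]
orientation: [-0.0, 0.778, 0.628, 0.001]
ft_force: [0.4, -0.3, 0.8]
opening: 0.0852
grip_force: 0.0
```

```bash
cat >> h.py <<'E'
from scipy.spatial.transform import Rotation as R
def wcloud(p,s):
    z=p['z_map'];v,u=np.mgrid[:480,:640]
    a=(u-p['cx'])/p['fx'];b=(v-p['cy'])/p['fy'];r=np.hypot(a,b)+1e-9;t=np.tan(np.minimum(r,1.45))
    c=np.stack([a/r*t*z,-b/r*t*z,-z,np.ones_like(z)],-1)
    q=np.array(s['orientation']);T=np.eye(4);T[:3,:3]=R.from_quat(q[[1,2,3,0]]).as_matrix();T[:3,3]=s['eef_pos']
    w=(c@(T@np.array(p['mount'])).T)[...,:3];w[z==0]=np.nan
    return w
def wrist(n):
    s=state();p=imaging.read_camera('wrist');save(p,n);w=wcloud(p,s);np.save(n+'.npy',w);return s,p,w
E
python3 - <<'E'
from h import *
s,p,w=wrist('w1'); print(s['time'],s['eef_pos'],s['orientation'],np.round(s['joint_pos'],2),p['fx'],np.round(p['mount'],3).tolist())
for n in ['gel_module','cassette','lever_handle','buffer_dam']: print(n,[(np.round(d['at'],3).tolist(),round(d['p'],2)) for d in imaging.spot_in(p,n)][:3])
E
```

```text
2.4 [ 0.52647511 -0.12534204  0.40066056] [-4.76287788e-04  7.77917629e-01  6.28365110e-01  1.10651889e-03] [ 0.56  0.18 -0.51  1.61  0.09  1.38 -0.17] 371.64829954431775 [[-0.0, 0.954, 0.301, 0.077], [1.0, -0.0, 0.001, 0.001], [0.001, 0.301, -0.954, -0.142], [0.0, 0.0, 0.0, 1.0]]
gel_module [([0.519, -0.117, 0.04], 0.8), ([0.376, -0.338, 0.031], 0.79)]
cassette [([0.388, 0.169, 0.038], 0.66)]
lever_handle [([0.338, -0.358, 0.064], 0.95), ([0.477, -0.108, 0.083], 0.86), ([0.518, -0.112, 0.042], 0.67)]
buffer_dam [([0.514, 0.128, 0.055], 0.56)]
```

View pics/w1.png

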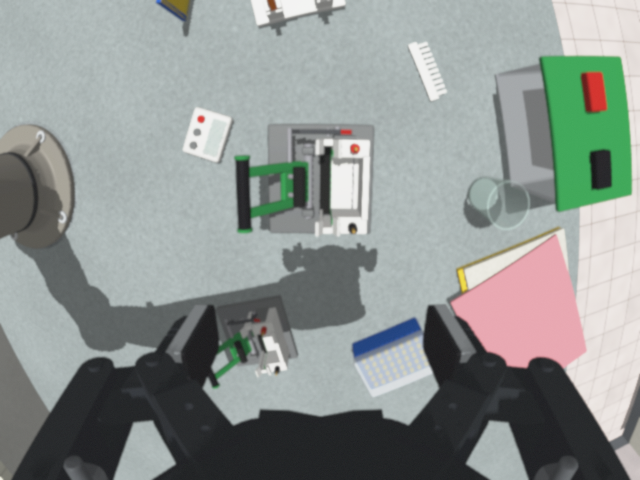

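The wrist view shows the module almost square to the image, with its base at cols 268–374, rows 124–235. The black slot sill is at col ~327 and the lever handle at col 243. The grip axis matches the module yaw of about -12°. Next is fitting metric poses.

```bash
cat > fit.py <<'E'
from h import *
from scipy.optimize import minimize
def rectfit(w,c0,yaw0,xr,yr,zb):
    P=w[np.isfinite(w[...,0])]; P=P[np.hypot(P[:,0]-c0[0],P[:,1]-c0[1])<.17]
    lab=np.where(abs(P[:,2]-zb)<.004,1.,np.where(abs(P[:,2])<.005,-1.,0));k=lab!=0;P=P[k];lab=lab[k]
    def f(q,s=.0015):
        a=q[2];d=P[:,:2]-q[:2];x=d[:,0]*np.cos(a)+d[:,1]*np.sin(a);y=-d[:,0]*np.sin(a)+d[:,1]*np.cos(a)
        m=np.minimum.reduce([x-xr[0],xr[1]-x,y-yr[0],yr[1]-y])
        return -(lab*np.tanh(m/s)).sum()
    best=min((minimize(f,[c0[0]+dx,c0[1]+dy,yaw0+da],args=(s0,),method='Nelder-Mead',options=dict(initial_simplex=None)) for dx in(-.01,0,.01) for dy in(-.01,0,.01) for da in(-.05,.05) for s0 in(.004,)),key=lambda r:r.fun)
    r=minimize(f,best.x,method='Nelder-Mead',options=dict(xatol=1e-5)); return r.x,-r.fun/len(P)
E
python3 - <<'E'
from fit import *
cl={'scene':np.load('scene0.npy'),'side':np.load('side0.npy'),'wrist':np.load('w1.npy')}
ims={'scene':cv2.imread('pics/scene0.png'),'side':cv2.imread('pics/side0.png'),'wrist':cv2.imread('pics/w1.png')}
for n,w in cl.items():
    x,v=rectfit(w,(.54,-.12),-.22,(-.09,.06),(-.08,.08),.018)
    print(n,'module',np.round(x,4),np.degrees(x[2]).round(2),round(v,3))
    a=x[2];d=w[...,:2]-x[:2];X=d[...,0]*np.cos(a)+d[...,1]*np.sin(a);Y=-d[...,0]*np.sin(a)+d[...,1]*np.cos(a);Z=w[...,2]
    b=ims[n].max(-1)
    g=(abs(X)<.13)&(abs(Y)<.09)
    m=g&(X<-.06)&(Z>.11)&(b<60); print(' handle',m.sum(),[np.round(np.nanpercentile(q[m],[5,50,95]),4) for q in(X,Y,Z)] if m.any() else'')
    m=g&(X>.03)&(X<.055)&(abs(Y)<.04)&(Z>.083)&(Z<.095); print(' back',m.sum(),np.round(np.nanpercentile(X[m],[3,50,97]),4),np.nanmedian(Z[m]))
    m=g&(X>-.02)&(X<.05)&(Z>.07)&(Z<.1); print(' chamberY',np.round(np.nanpercentile(Y[m],[1,99]),4), 'bench z',np.nanmedian(Z[(abs(X)<.13)&(abs(Y)<.15)&(Z<.008)]))
    r,v=rectfit(w,(.55,.18),0.,(-.065,.065),(-.058,.058),.012); print(' rack',np.round(r,4),round(v,3))
    for nm,x0,x1 in(('dam',.49,.54),('cas',.56,.61)):
        m=(w[...,0]>x0)&(w[...,0]<x1)&(abs(w[...,1]-.18)<.07)&(Z>.106)&(Z<.118)
        P=w[m]; 
        if len(P)>10:
            f=np.polyfit(P[:,1],P[:,0],1); print('  ',nm,len(P),'x@mid',P.mean(0).round(4),'slope',f[0].round(4),'y',np.percentile(P[:,1],[1,99]).round(4),'xstd',(P[:,0]-np.polyval(f,P[:,1])).std().round(4))
E
```

```text
scene module [ 0.538  -0.1276 -0.2165] -12.4 0.949
 handle 225 [array([-0.1024, -0.0959, -0.0919]), array([-0.0344,  0.0034,  0.039 ]), array([0.1286, 0.1375, 0.1425])]
 back 167 [0.0369 0.0444 0.0481] 0.0889678828917504
 chamberY [-0.0579  0.0737] bench z 0.00016490751270492598
 rack [0.5461 0.1768 0.0272] 0.951
   dam 213 x@mid [0.515  0.1744 0.111 ] slope -0.0325 y [0.126  0.2243] xstd 0.003
   cas 236 x@mid [0.5843 0.1773 0.1105] slope -0.0242 y [0.1291 0.2256] xstd 0.0033
side module [ 0.5435 -0.1249 -0.2225] -12.75 0.936
 handle 132 [array([-0.1127, -0.1083, -0.1004]), array([-0.035 ,  0.0014,  0.033 ]), array([0.1329, 0.1383, 0.1417])]
 back 78 [0.0335 0.0377 0.0432] 0.0883086310146518
 chamberY [-0.0572  0.0739] bench z -0.000272186339379199
 rack [0.552  0.1795 0.028 ] 0.948
   dam 141 x@mid [0.5145 0.1803 0.111 ] slope -0.0183 y [0.13   0.2289] xstd 0.0027
   cas 144 x@mid [0.5845 0.1842 0.1105] slope -0.0249 y [0.1329 0.2311] xstd 0.0031
wrist module [ 0.5421 -0.1263 -0.219 ] -12.55 0.971
 handle 11334 [array([-0.0977, -0.076 , -0.064 ]), array([-0.0118,  0.0076,  0.0098]), array([0.1405, 0.4758, 0.5054])]
 back 431 [0.0363 0.0403 0.0446] 0.08947566698317033
 chamberY [-0.0587  0.0717] bench z -0.0003032960522321715
 rack [0.5503 0.178  0.023 ] 0.973
```

>>> {"api": "play_rows", "payload": {"rows": [0.8, 4.4, -2, 0, 0, 2, 1.6, 8.8, -4, 0, 0, 4, 2.4, 13.2, -6, 0, 0, 6, 3.2, 17.6, -8, 0, 0, 8, 4, 22, -10, 0, 0, 10, 5, 26, -12, 0, 0, 12, 5.8, 30.5, -14, 0, 0, 13.5, 5.8, 30.5, -14, 0, 0, 13.5]}}

```text
time: 3.45
eef_pos: [0.5808, 0.1802, 0.2577]
orientation: [-0.003, 0.699, 0.715, -0.001]
ft_force: [-1.3, 0.4, -0.3]
opening: 0.0856
grip_force: 0.0
```

Run:
```python
from fit import *
s,p,w=wrist('w2'); print(s['time'],s['eef_pos'],s['orientation'])
Z=w[...,2]
r,v=rectfit(w,(.55,.178),0.025,(-.065,.065),(-.058,.058),.012); print(' rack',np.round(r,4),round(v,3))
for nm,x0,x1 in(('dam',.49,.54),('cas',.56,.61)):
    m=(w[...,0]>x0)&(w[...,0]<x1)&(abs(w[...,1]-.18)<.07)&(Z>.106)&(Z<.118)
    P=w[m]
    if len(P)>10:
        f=np.polyfit(P[:,1],P[:,0],1); print('  ',nm,len(P),'mid',P.mean(0).round(4),'x@.178',np.polyval(f,.178).round(4),'slope',f[0].round(4),'y',np.percentile(P[:,1],[1,99]).round(4),'xstd',(P[:,0]-np.polyval(f,P[:,1])).std().round(4))
```

```text
3.45 [0.58078294 0.18016866 0.25766639] [-2.68457659e-03  6.98695241e-01  7.15414180e-01 -5.51890787e-04]
 rack [0.5506 0.1772 0.0223] 0.983
   dam 1228 mid [0.5164 0.1795 0.1113] x@.178 0.5165 slope -0.0233 y [0.1284 0.2256] xstd 0.0025
   cas 846 mid [0.5857 0.1816 0.1115] x@.178 0.5858 slope -0.0218 y [0.1295 0.2283] xstd 0.0028
```

View pics/w2.png

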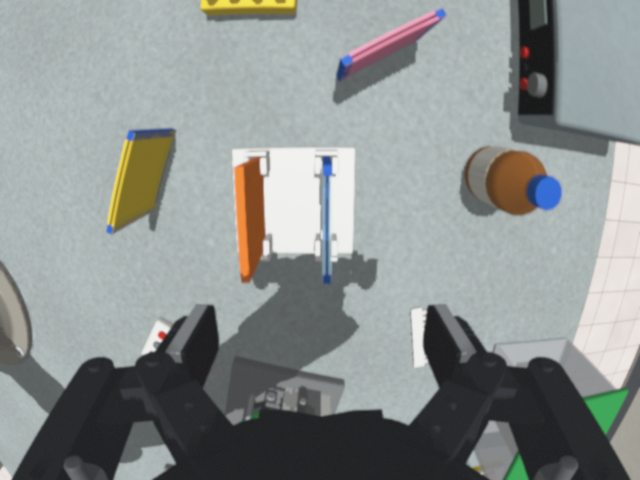

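The cassette's top edge runs from (327,158) to (327,282), upright and clear, with the dam well off to the left at col ~250. I'll descend onto it.

>>> {"api": "play_rows", "payload": {"rows": [0.2, 0, -3, 0, 0, 0, 0.2, 0, -7, 0, 0, 0, 0.2, 0, -10, 0, 0, 0, 0.2, 0, -10, 0, 0, 0, 0.2, 0, -10, 0, 0, 0], "claw": 0.55}}

```text
time: 4.0
eef_pos: [0.5856, 0.1728, 0.1614]
orientation: [0.0, 0.702, 0.712, -0.0]
ft_force: [0.2, -0.1, 1.0]
opening: 0.0468
grip_force: 0.0
```

Run:
```python
from fit import *
s,p,w=wrist('w3'); print(s['time'],s['eef_pos'],s['dq'].round(3) if hasattr(s['dq'],'round') else s['dq'])
Z=w[...,2]
r,v=rectfit(w,(.55,.178),0.025,(-.065,.065),(-.058,.058),.012); print(' rack',np.round(r,4),round(v,3))
for nm,x0,x1 in(('dam',.49,.54),('cas',.57,.60)):
    m=(w[...,0]>x0)&(w[...,0]<x1)&(abs(w[...,1]-.18)<.07)&(Z>.106)&(Z<.118)
    P=w[m]
    if len(P)>10:
        f=np.polyfit(P[:,1],P[:,0],1); print('  ',nm,len(P),'mid',P.mean(0).round(4),'x@.178',np.polyval(f,.178).round(4),'slope',f[0].round(4),'y',np.percentile(P[:,1],[1,99]).round(4),'x',np.percentile(P[:,0],[2,98]).round(4))
print(state()['eef_pos'])
```

```text
4.0 [0.5855895  0.17281882 0.16135217] [-0.006 -0.027 -0.02  -0.031 -0.001 -0.002 -0.002]
 rack [0.5513 0.1776 0.0249] 0.979
   dam 2500 mid [0.5168 0.1806 0.1111] x@.178 0.5168 slope -0.023 y [0.1285 0.2261] x [0.5119 0.5208]
   cas 1940 mid [0.5856 0.1844 0.1114] x@.178 0.5857 slope -0.0216 y [0.1304 0.2281] x [0.5813 0.5899]
[0.58620533 0.17368007 0.162437  ]
```

>>> {"api": "play_rows", "payload": {"rows": [0, 0.5, -2, 0, 0, 0.5, 0, 0.5, -4, 0, 0, 0.5, 0, 0.5, -6, 0, 0, 0.5, 0, 0.5, -7.5, 0, 0, 0.5, 0, 0.5, -8, 0, 0, 0.5, 0, 0.5, -8, 0, 0, 0.5, 0, 0.5, -8, 0, 0, 0.5]}}

```text
time: 4.75
eef_pos: [0.5856, 0.1798, 0.0817]
orientation: [0.0, 0.698, 0.716, 0.001]
ft_force: [-0.3, 0.4, 0.6]
opening: 0.047
grip_force: 0.0
```

>>> {"api": "play_rows", "payload": {"rows": [0, 0, 0, 0, 0, 0, 0, 0, 0, 0, 0, 0, 0, 0, 0, 0, 0, 0, 0, 0, 0, 0, 0, 0, 0, 0, 0, 0, 0, 0, 0, 0, 0, 0, 0, 0, 0, 0, 0, 0, 0, 0], "claw": 0, "grip_force": 45}}

```text
time: 5.45
eef_pos: [0.5853, 0.1796, 0.0811]
orientation: [0.0, 0.698, 0.716, 0.0]
ft_force: [0.2, -0.3, 6.2]
opening: 0.0073
grip_force: 44.9
```

>>> {"api": "play_rows", "payload": {"rows": [0, 0, 1, 0, 0, 0, 0, 0, 3, 0, 0, 0, 0, 0, 6, 0, 0, 0, 0, 0, 9, 0, 0, 0, 0, 0, 12, 0, 0, 0, 0, 0, 15, 0, 0, 0, 0, 0, 16, 0, 0, 0]}}

```text
time: 6.15
eef_pos: [0.5858, 0.1803, 0.2438]
orientation: [0.001, 0.698, 0.716, 0.002]
ft_force: [-0.4, 0.0, -1.1]
opening: 0.0072
grip_force: 44.4
```

>>> {"api": "play_rows", "payload": {"rows": [-0.6, -3.8, 0, 0, 0, -2, -1.2, -7.8, 0, 0, 0, -4, -1.9, -11.8, 0, 0, 0, -6, -2.5, -15.8, 0, 0, 0, -8, -3.2, -19.8, 0, 0, 0, -10, -3.8, -23.8, 0, 0, 0, -12, -4.5, -27.5, 0, 0, 0, -13, -4.9, -30.4, 0, 0, 0, -14]}}

```text
time: 6.95
eef_pos: [0.534, -0.1273, 0.2393]
orientation: [-0.001, 0.781, 0.624, -0.001]
ft_force: [0.7, 0.1, -2.0]
opening: 0.0073
grip_force: 44.4
```

>>> {"api": "play_rows", "payload": {"rows": [0, 0, 0, 0, 0, 0, 0, 0, 0, 0, 0, 0, 0, 0, 0, 0, 0, 0, 0, 0, 0, 0, 0, 0]}}

```text
time: 7.35
eef_pos: [0.5359, -0.1229, 0.2403]
orientation: [-0.0, 0.78, 0.626, 0.0]
ft_force: [0.6, 0.3, -2.7]
opening: 0.0073
grip_force: 44.4
```

Run:
```python
from fit import *
s,p,w=wrist('w4'); print(s['time'],s['eef_pos'],s['orientation'],s['opening'],s['grip_force'])
for i in range(1):
    x,v=rectfit(w,(.542,-.126),-.22,(-.09,.06),(-.08,.08),.018); print('module',np.round(x,4),np.degrees(x[2]).round(2),round(v,3))
p2=imaging.read_camera('scene');save(p2,'s4');np.save('s4.npy',cloud(p2))
im=p['pixels'][:,:,::-1]; cv2.imwrite('pics/w4c.png',cv2.resize(im[90:400,170:500],(640,600),interpolation=cv2.INTER_CUBIC))
```

```text
7.35 [ 0.535915   -0.12290717  0.2402794 ] [-3.44573495e-04  7.79572747e-01  6.26311587e-01  9.25836066e-05] 0.007306024597564351 44.377285838127136
module [ 0.5424 -0.1262 -0.2223] -12.74 0.978
```

View pics/w4c.png

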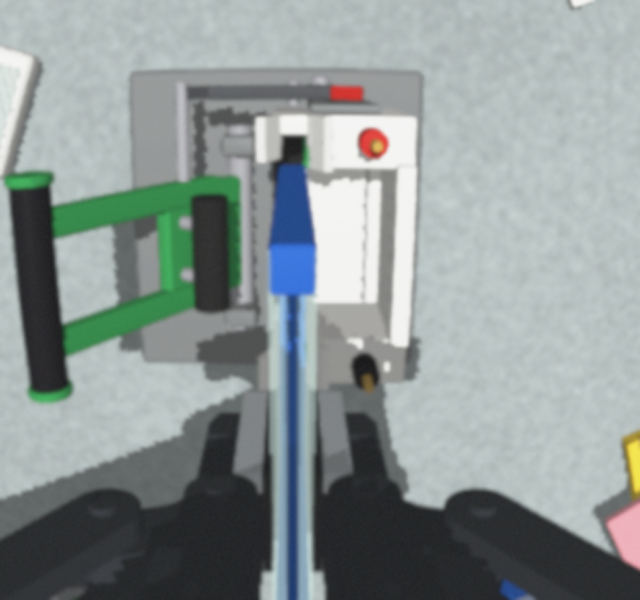

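The crop shows the cassette held centrally, with its blue +y side edge (290,170–290) pointing into the slot notch at (293,150). The lever and dam are clear. I'll measure the cassette in the module frame.

```bash
cat > cas.py <<'E'
from h import *
import sys
def cas(n,M=(.5423,-.1262,-.2210),zlo=.13,zhi=.29):
    w=np.load(n+'.npy');im=cv2.imread(f'pics/{n}.png').astype(int)
    a=M[2];d=w[...,:2]-np.array(M[:2]);X=d[...,0]*np.cos(a)+d[...,1]*np.sin(a);Y=-d[...,0]*np.sin(a)+d[...,1]*np.cos(a);Z=w[...,2]
    blue=(im[...,0]>im[...,2]+50)&(im[...,0]>im[...,1]+25)
    m=blue&(abs(X)<.03)&(Y>.03)&(Y<.07)&(Z>zlo)&(Z<zhi)
    x,y,z=X[m],Y[m],Z[m];print('blue side n',m.sum(),'z',np.percentile(z,[1,99]).round(4))
    for lo in np.arange(zlo,zhi,.02):
        k=(z>=lo)&(z<lo+.02)
        if k.sum()>8: print('  z%.2f'%lo,k.sum(),'X',np.percentile(x[k],[3,50,97]).round(4),'Y',np.percentile(y[k],[10,50,90]).round(4))
    # top edge
    zt=z.max(); m=(abs(X)<.02)&(abs(Y)<.06)&(abs(Z-np.percentile(z,99))<.006)
    if m.sum()>20:
        f=np.polyfit(Y[m],X[m],1);print('top',m.sum(),'yaw rel',-f[0].round(4),'x0',f[1].round(4),'Y',np.percentile(Y[m],[1,99]).round(4))
    s=(abs(Y)<.06)
    return X,Y,Z
E
python3 - <<'E'
from cas import *
X,Y,Z=cas('w4')
print('tool in module frame'); a=-.2210;d=np.array([.535915,-.122907])-[.5423,-.1262];print(d[0]*np.cos(a)+d[1]*np.sin(a),-d[0]*np.sin(a)+d[1]*np.cos(a))
im=cv2.imread('pics/w4.png')
# slot walls: white at z 80..99, y 40..75, x -30..5
m=(X>-.03)&(X<.05)&(Y>.03)&(Y<.08)&(Z>.075)&(Z<.1)
H,_,_=np.histogram2d(Y[m],X[m],bins=[np.arange(.03,.082,.004),np.arange(-.03,.052,.004)]);print(H.astype(int))
E
```

```text
blue side n 1579 z [0.1778 0.272 ]
  z0.17 57 X [-0.0103 -0.0066 -0.0033] Y [0.0507 0.0509 0.0511]
  z0.19 99 X [-0.0099 -0.0065 -0.0031] Y [0.0507 0.0511 0.0512]
  z0.21 112 X [-0.0099 -0.0065 -0.0033] Y [0.0506 0.0508 0.051 ]
  z0.23 179 X [-0.0097 -0.0064 -0.0032] Y [0.0507 0.051  0.0512]
  z0.25 402 X [-0.0098 -0.0067 -0.0029] Y [0.0409 0.0508 0.0511]
  z0.27 730 X [-0.0098 -0.0061 -0.0029] Y [0.0366 0.0456 0.0498]
top 4960 yaw rel 0.0083 x0 -0.0057 Y [-0.0293  0.0508]
tool in module frame
-0.006951552121767704 0.0018132835129528486
[[ 0  0  0  0  0  0  0  0  0  0  0  0  0  0  0  0 18 24 15  0]
 [ 0  0  0  0  0  0  0  0  0  0  0  0  0  0  0  0 21 20 19  0]
 [ 0  0  0  0  0  0  0 15 27 20 24 24 24 21 20 20 26 27 19  0]
 [ 0  0 20 26 19  0  0 24 26 21 22 22 21 14  7 16 25 25 15  0]
 [ 0  0 19 25 21  0  0 25 26 25 19 22 24  2  2  5 24 25 16  0]
 [ 0  0 21 26 22  9 12 23 26 26 20 27 27  2  5 11 25 25 20  0]
 [ 0  0 23 26 26 27 25 25 25 26 25 21 30 25 20 25 23 25 19  0]
 [ 0  0 11 17 20 17 14 15 30 33 30 29 30 30 23 22 15 14  8  0]
 [ 0  0  0  0  0  3  3  3 15 15 15 15 15 16 19  4  0  0  0  0]
 [25 25 25 25 25 25 25 24 24 23 21 20 20  0  0  0  0  0  0  0]
 [15 15 15 15 15 18 16 15 13 19 20 20 18  0  0  0  0  0  0  0]
 [ 0  0  0  0  0  0  0  0  0  0  0  0  0  0  0  0  0  0  0  0]]
```

>>> {"api": "play_rows", "payload": {"rows": [0.04, -0.1, -1.5, 0, 0, -0.4, 0.04, -0.1, -3.5, 0, 0, -0.4, 0.04, -0.1, -5.5, 0, 0, -0.4, 0.04, -0.1, -6.5, 0, 0, -0.4, 0.04, -0.1, -6.5, 0, 0, -0.4, 0.04, -0.1, -6.5, 0, 0, -0.4, 0.04, -0.1, -6.5, 0, 0, -0.4]}}

```text
time: 8.15
eef_pos: [0.537, -0.1256, 0.1764]
orientation: [0.001, 0.783, 0.623, 0.001]
ft_force: [0.1, 0.1, -1.9]
opening: 0.0074
grip_force: 44.3
```

Run:
```python
from cas import *
from fit import rectfit
s,p,w=wrist('w5'); print(s['time'],s['eef_pos'],s['orientation'],s['ft_force'])
x,v=rectfit(w,(.542,-.126),-.22,(-.09,.06),(-.08,.08),.018); print('module',np.round(x,4),np.degrees(x[2]).round(2),round(v,3))
X,Y,Z=cas('w5',zlo=.1,zhi=.22)
im=cv2.imread('pics/w5.png').astype(int); white=(im.min(-1)>110)&(im.max(-1)-im.min(-1)<30)
for lo in(.082,.088,.094):
    m=white&(X>-.03)&(X<.045)&(Y>.04)&(Y<.07)&(Z>lo)&(Z<lo+.006)
    for a,b in((-.0095,-.003),):
        k=m&(X>a)&(X<b);print(lo,'slot-end Y',k.sum(),np.percentile(Y[k],[0,3,50]).round(4) if k.sum() else'')
    k=m&(Y>.043)&(Y<.050);xs=X[k];print('  lip X max',np.percentile(xs[xs<-.006],[97,100]).round(4) if (xs<-.006).any() else'','seal X min',np.percentile(xs[xs>-.006],[0,3]).round(4) if (xs>-.006).any() else'')
cv2.imwrite('pics/w5c.png',cv2.resize(p['pixels'][60:400,170:500,::-1],(600,600),interpolation=cv2.INTER_CUBIC))
```

```text
8.15 [ 0.53699015 -0.12555134  0.17639195] [6.39600163e-04 7.82575665e-01 6.22554879e-01 5.84946754e-04] [ 0.13476988  0.11719306 -1.93153687]
module [ 0.5415 -0.1259 -0.2235] -12.8 0.979
blue side n 1584 z [0.1138 0.208 ]
  z0.10 37 X [-0.0081 -0.0043 -0.0011] Y [0.0484 0.0486 0.0487]
  z0.12 76 X [-0.0079 -0.0043 -0.0009] Y [0.0485 0.0487 0.0488]
  z0.14 124 X [-0.008  -0.0043 -0.0008] Y [0.0482 0.0485 0.0487]
  z0.16 147 X [-0.008  -0.0043 -0.0011] Y [0.0485 0.0487 0.0488]
  z0.18 240 X [-0.0078 -0.0043 -0.001 ] Y [0.0483 0.0486 0.0488]
  z0.20 960 X [-0.0079 -0.0044 -0.0009] Y [0.0352 0.044  0.0484]
top 4993 yaw rel -0.0018 x0 -0.0043 Y [-0.0314  0.0485]
0.082 slot-end Y 132 [0.0527 0.0529 0.0564]
  lip X max [-0.0118 -0.0118] seal X min [0.0001 0.0013]
0.088 slot-end Y 0 
  lip X max [-0.0128 -0.0124] seal X min [0.0006 0.0006]
0.094 slot-end Y 0 
  lip X max [-0.0158 -0.0152] seal X min [0.0047 0.0053]
```

View pics/w5c.png

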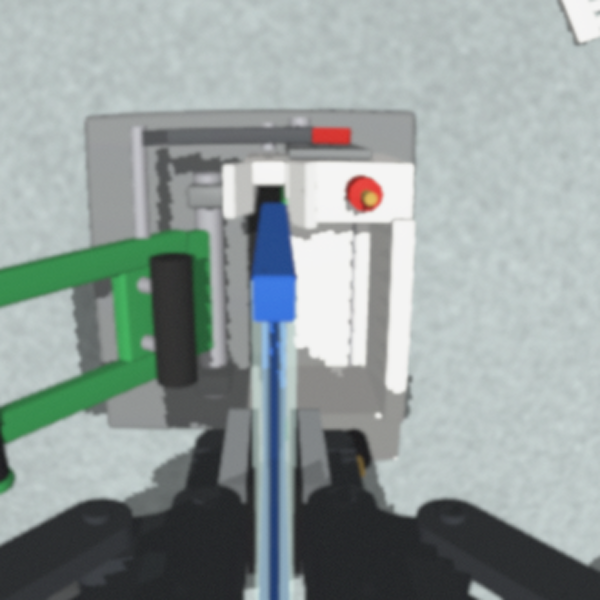

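The crop shows the cassette's lower corner just in front of the slot-end notch, about 4 mm short of the wall in y. I'll correct that and re-check after settling.

>>> {"api": "play_rows", "payload": {"rows": [-0.07, 0.22, 0, 0, 0, 0, -0.07, 0.22, 0, 0, 0, 0, -0.07, 0.22, 0, 0, 0, 0, -0.07, 0.22, 0, 0, 0, 0, -0.07, 0.22, 0, 0, 0, 0, -0.07, 0.22, 0, 0, 0, 0]}}

```text
time: 8.8
eef_pos: [0.5355, -0.1234, 0.1755]
orientation: [-0.0, 0.783, 0.622, -0.0]
ft_force: [0.3, -0.1, -1.3]
opening: 0.0074
grip_force: 44.3
```

```bash
cat > chk.py <<'E'
from cas import *
n=sys.argv[1];zlo=float(sys.argv[2]);zhi=float(sys.argv[3])
s,p,w=wrist(n); print(s['time'],s['eef_pos'],s['orientation'],s['ft_force'])
X,Y,Z=cas(n,zlo=zlo,zhi=zhi)
im=cv2.imread(f'pics/{n}.png').astype(int); white=(im.min(-1)>110)&(im.max(-1)-im.min(-1)<30)
m=white&(Z>.080)&(Z<.090)
k=m&(X>-.0095)&(X<-.003)&(Y>.045)&(Y<.07);print('slot-end Y',k.sum(),np.percentile(Y[k],[0,3]).round(4) if k.sum() else'')
xs=X[m&(Y>.043)&(Y<.050)&(X>-.03)&(X<.02)];print('lip X max',np.percentile(xs[xs<-.006],[97,100]).round(4) if (xs<-.006).any() else'','seal X min',np.percentile(xs[xs>-.006],[0,3]).round(4) if (xs>-.006).any() else'')
print(state()['eef_pos'])
E
python3 chk.py w6 .1 .22
```

```text
8.8 [ 0.53549379 -0.12343891  0.17546852] [-9.62751802e-06  7.82626992e-01  6.22490957e-01 -1.78546849e-05] [ 0.33137035 -0.07823905 -1.34837619]
blue side n 1598 z [0.1127 0.2071]
  z0.10 38 X [-0.0092 -0.0061 -0.003 ] Y [0.0501 0.0503 0.0504]
  z0.12 75 X [-0.0095 -0.0063 -0.0028] Y [0.0502 0.0504 0.0505]
  z0.14 125 X [-0.0099 -0.0063 -0.0029] Y [0.05   0.0502 0.0506]
  z0.16 165 X [-0.0097 -0.0062 -0.0028] Y [0.0501 0.0504 0.0506]
  z0.18 243 X [-0.0096 -0.0062 -0.0029] Y [0.0501 0.0503 0.0505]
  z0.20 952 X [-0.0097 -0.0062 -0.0027] Y [0.0364 0.0455 0.0501]
top 4927 yaw rel -0.0001 x0 -0.006 Y [-0.0297  0.0502]
slot-end Y 146 [0.0521 0.0522]
lip X max [-0.012 -0.012] seal X min [-0.      0.0011]
[ 0.53548279 -0.12341021  0.17545429]
```

>>> {"api": "play_rows", "payload": {"rows": [0, 0, -1, 0, 0, 0, 0, 0, -2, 0, 0, 0, 0, 0, -3, 0, 0, 0, 0, 0, -4, 0, 0, 0, 0, 0, -4, 0, 0, 0]}}

```text
time: 9.35
eef_pos: [0.5349, -0.1233, 0.1337]
orientation: [-0.001, 0.782, 0.623, -0.001]
ft_force: [0.9, -0.3, -1.3]
opening: 0.007
grip_force: 44.4
```

>>> {"api": "play_rows", "payload": {"rows": [0, 0, -1, 0, 0, 0, 0, 0, -2, 0, 0, 0, 0, 0, -3, 0, 0, 0, 0, 0, -3.8, 0, 0, 0, 0, 0, -3.8, 0, 0, 0, 0, 0, -3.8, 0, 0, 0]}}

```text
time: 9.95
eef_pos: [0.5354, -0.1232, 0.0973]
orientation: [-0.0, 0.783, 0.623, -0.0]
ft_force: [0.6, -0.0, -1.2]
opening: 0.0072
grip_force: 44.4
```

>>> {"api": "play_rows", "payload": {"rows": [0, 0, -0.2, 0, 0, 0, 0, 0, -0.4, 0, 0, 0, 0, 0, -0.5, 0, 0, 0, 0, 0, -0.5, 0, 0, 0]}}

```text
time: 10.35
eef_pos: [0.5354, -0.1234, 0.0925]
orientation: [-0.0, 0.783, 0.623, -0.0]
ft_force: [0.1, -0.3, -0.9]
opening: 0.0069
grip_force: 44.4
```

>>> {"api": "play_rows", "payload": {"rows": [0, 0, -0.1, 0, 0, 0, 0, 0, -0.1, 0, 0, 0, 0, 0, -0.1, 0, 0, 0]}}

```text
time: 10.65
eef_pos: [0.5355, -0.1234, 0.0915]
orientation: [0.0, 0.783, 0.623, 0.0]
ft_force: [-0.4, 0.5, -2.0]
opening: 0.0074
grip_force: 44.4
```

>>> {"api": "play_rows", "payload": {"rows": [0, 0, -0.1, 0, 0, 0, 0, 0, -0.1, 0, 0, 0, 0, 0, -0.1, 0, 0, 0]}}

```text
time: 10.95
eef_pos: [0.5359, -0.1234, 0.0911]
orientation: [0.0, 0.783, 0.623, 0.0]
ft_force: [-2.0, -0.7, 5.5]
opening: 0.0072
grip_force: 45.4
```

>>> {"api": "play_rows", "payload": {"rows": [0, 0, -0.1, 0, 0, 0, 0, 0, -0.1, 0, 0, 0, 0, 0, -0.1, 0, 0, 0]}}

```text
time: 11.25
eef_pos: [0.5361, -0.1235, 0.0911]
orientation: [0.001, 0.783, 0.622, 0.0]
ft_force: [-4.4, 0.4, 14.6]
opening: 0.0076
grip_force: 46.9
```

Firm sill contact at exactly the expected height, so I release and go up.

>>> {"api": "play_rows", "payload": {"rows": [0, 0, 0.1, 0, 0, 0, 0, 0, 0.1, 0, 0, 0, 0, 0, 0.1, 0, 0, 0, 0, 0, 0.1, 0, 0, 0, 0, 0, 0.1, 0, 0, 0, 0, 0, 0.1, 0, 0, 0], "claw": 0.4}}

```text
time: 11.85
eef_pos: [0.5355, -0.1233, 0.0903]
orientation: [-0.0, 0.783, 0.623, -0.0]
ft_force: [0.2, 0.2, -0.1]
opening: 0.0343
grip_force: 0.0
```

>>> {"api": "play_rows", "payload": {"rows": [0, 0, 1, 0, 0, 0, 0, 0, 3, 0, 0, 0, 0, 0, 6, 0, 0, 0, 0, 0, 10, 0, 0, 0, 0, 0, 13, 0, 0, 0, 0, 0, 13, 0, 0, 0, 0, 0, 13, 0, 0, 0, 0, 0, 13, 0, 0, 0]}}

```text
time: 12.65
eef_pos: [0.5348, -0.1234, 0.2198]
orientation: [-0.001, 0.783, 0.623, -0.001]
ft_force: [-0.4, -0.4, -0.2]
opening: 0.034
grip_force: 0.0
```

```bash
python3 chk.py w7 .03 .14
python3 - <<'E'
import cv2
im=cv2.imread('pics/w7.png');cv2.imwrite('pics/w7c.png',cv2.resize(im[60:400,170:500],(600,600),interpolation=cv2.INTER_CUBIC))
E
```

```text
12.65 [ 0.53478485 -0.1233867   0.21979042] [-5.16401609e-04  7.82579144e-01  6.22550671e-01 -5.28051510e-04] [-0.39644392 -0.42139018 -0.21763358]
blue side n 289 z [0.0798 0.1227]
  z0.07 27 X [-0.0089 -0.0045 -0.0027] Y [0.0319 0.0505 0.0506]
  z0.09 34 X [-0.0087 -0.0059 -0.0025] Y [0.0499 0.0505 0.0507]
  z0.11 228 X [-0.0086 -0.006  -0.0021] Y [0.0333 0.0447 0.0499]
top 1286 yaw rel -0.0081 x0 -0.0052 Y [-0.0479  0.0499]
slot-end Y 81 [0.0524 0.0531]
lip X max [-0.0111 -0.0111] seal X min [0.0001 0.0008]
[ 0.5346885  -0.12329124  0.21948412]
```

View pics/w7c.png

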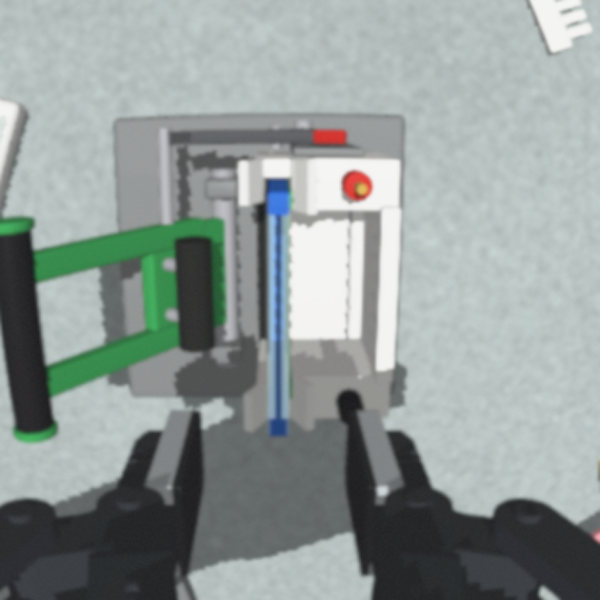

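The cassette stands seated on the sill (top z 0.1227 m) and is free. The lever is open, with its handle at the left edge (20,320). Next I shut the fingers, turn 90° and go behind the handle.

>>> {"api": "play_rows", "payload": {"rows": [-1, 0.2, 1, 0, 0, -8, -3, 0.6, 1, 0, 0, -16, -5, 1.1, 1, 0, 0, -24, -7, 1.6, 1, 0, 0, -32, -9, 2, 1, 0, 0, -40, -11, 2.5, 1, 0, 0, -48, -11.7, 2.6, 1, 0, 0, -56, -11.7, 2.6, 1, 0, 0, -64], "claw": 0}}

```text
time: 13.5
eef_pos: [0.4166, -0.0972, 0.2295]
orientation: [-0.0, 0.994, 0.11, -0.001]
ft_force: [-1.4, -0.8, -0.2]
opening: 0.0001
grip_force: 0.0
```

>>> {"api": "play_rows", "payload": {"rows": [0, 0, 0, 0, 0, -8, 0, 0, 0, 0, 0, -16, 0, 0, 0, 0, 0, -24, 0, 0, 0, 0, 0, -26, 0, 0, 0, 0, 0, -26, 0, 0, 0, 0, 0, -26]}}

```text
time: 14.1
eef_pos: [0.4181, -0.0973, 0.2299]
orientation: [-0.0, 0.994, -0.112, -0.001]
ft_force: [-0.2, 0.7, 0.6]
opening: -0.0001
grip_force: 0.0
```

Run:
```python
from h import *
s,p,w=wrist('w8');print(s['time'],s['eef_pos'],s['orientation'],np.round(s['joint_pos'],2))
a=-.2210;M=np.array([.5423,-.1262])
d=s['eef_pos'][:2]-M;print('tool mod',d[0]*np.cos(a)+d[1]*np.sin(a),-d[0]*np.sin(a)+d[1]*np.cos(a))
d=w[...,:2]-M;X=d[...,0]*np.cos(a)+d[...,1]*np.sin(a);Y=-d[...,0]*np.sin(a)+d[...,1]*np.cos(a);Z=w[...,2]
m=(X>-.125)&(X<-.07)&(abs(Y)<.05)&(Z>.11)&(Z<.15);print(m.sum(),[np.percentile(q[m],[2,50,98]).round(4) for q in(X,Y,Z)] if m.any() else '')
p=imaging.read_camera('side');save(p,'s8');cv2.imwrite('pics/s8c.png',cv2.resize(p['pixels'][150:330,260:500,::-1],(800,600)))
```

```text
14.1 [ 0.41811247 -0.09725989  0.22988976] [-1.02548032e-04  9.93654709e-01 -1.12471519e-01 -6.82456157e-04] [ 0.47  0.09 -0.4   2.09  0.04  0.97 -1.76]
tool mod -0.12751095824724648 0.0010136682530653765
4181 [array([-0.1097, -0.099 , -0.0831]), array([-0.0417,  0.0001,  0.0419]), array([0.1121, 0.1387, 0.1417])]
```

View pics/w8.png

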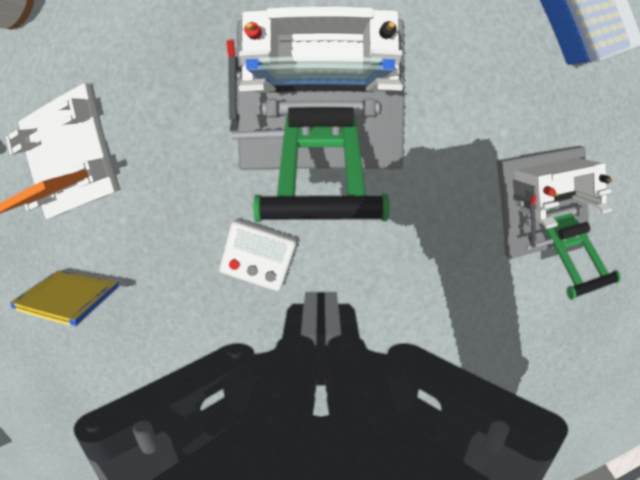

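View: shut fingers (320,300) stand behind the middle of the handle bar (320,207), and the cassette is in the slot at row ~70. I'll descend behind the handle.

>>> {"api": "play_rows", "payload": {"rows": [0, 0, -3, 0, 0, 0, 0, 0, -6, 0, 0, 0, 0, 0, -9, 0, 0, 0, 0, 0, -11, 0, 0, 0, 0, 0, -11, 0, 0, 0, 0, 0, -11, 0, 0, 0], "grip_force": 60}}

```text
time: 14.8
eef_pos: [0.4187, -0.0973, 0.1208]
orientation: [-0.0, 0.994, -0.113, -0.0]
ft_force: [-0.0, -0.4, -0.5]
opening: -0.0001
grip_force: 0.0
```

>>> {"api": "play_rows", "payload": {"rows": [0.63, -0.14, 0, 0, 0, 0, 1.22, -0.27, 0.4, 0, 0, 0, 1.81, -0.41, 0.7, 0, 0, 0, 2.39, -0.54, 1.05, 0, 0, 0, 2.98, -0.67, 1.3, 0, 0, 0, 3.56, -0.8, 1.5, 0, 0, 0, 4.15, -0.93, 1.7, 0, 0, 0, 4.73, -1.06, 1.9, 0, 0, 0]}}

```text
time: 15.6
eef_pos: [0.4642, -0.1078, 0.1405]
orientation: [0.0, 0.994, -0.113, -0.002]
ft_force: [-9.5, 2.2, 5.7]
opening: 0.0004
grip_force: 4.3
```

>>> {"api": "play_rows", "payload": {"rows": [0.6, -0.13, 0.1, 0, 0, 0, 1.2, -0.26, 0.2, 0, 0, 0, 1.8, -0.39, 0.3, 0, 0, 0, 2.4, -0.53, 0.3, 0, 0, 0, 3.0, -0.66, 0.3, 0, 0, 0, 3.5, -0.77, 0.3, 0, 0, 0, 3.5, -0.77, 0.3, 0, 0, 0, 3.5, -0.77, 0.3, 0, 0, 0]}}

```text
time: 16.4
eef_pos: [0.4987, -0.1154, 0.1433]
orientation: [0.0, 0.994, -0.113, -0.002]
ft_force: [-9.3, 1.9, 5.9]
opening: 0.0001
grip_force: 4.9
```

```bash
cat > lev.py <<'E'
from h import *
n=sys.argv[1] if (sys:=__import__('sys')) else 0
s,p,w=wrist(n);print(s['time'],s['eef_pos'],s['ft_force'],s['ft_torque'])
a=-.2210;M=np.array([.5423,-.1262])
d=np.array(s['eef_pos'][:2])-M;print('tool mod',d[0]*np.cos(a)+d[1]*np.sin(a),-d[0]*np.sin(a)+d[1]*np.cos(a))
d=w[...,:2]-M;X=d[...,0]*np.cos(a)+d[...,1]*np.sin(a);Y=-d[...,0]*np.sin(a)+d[...,1]*np.cos(a);Z=w[...,2]
m=(X>-.06)&(X<-.008)&(abs(Y)>.015)&(abs(Y)<.045)&(Z>.14)&(Z<.175);print('handle',m.sum(),[np.percentile(q[m],[2,50,98]).round(4) for q in(X,Y,Z)] if m.any() else '')
m=(X>-.02)&(X<.01)&(abs(Y)<.05)&(Z>.115)&(Z<.13);print('cas top',m.sum(),[np.percentile(q[m],[2,50,98]).round(4) for q in(X,Y,Z)] if m.any() else '')
E
python3 lev.py w9
```

```text
16.4 [ 0.49866509 -0.11536937  0.14325359] [-9.33105972  1.90229871  5.89089335] [0.46618053 1.95522404 0.00379245]
tool mod -0.04494778287556936 0.0010022091440694148
handle 6425 [array([-0.0317, -0.022 , -0.0169]), array([-0.0422,  0.0154,  0.0429]), array([0.1529, 0.1612, 0.1638])]
cas top 3820 [array([-0.0073, -0.0033,  0.0008]), array([-0.0473,  0.0001,  0.048 ]), array([0.1156, 0.1212, 0.1227])]
```

>>> {"api": "play_rows", "payload": {"rows": [0.3, -0.07, 0, 0, 0, 0, 0.6, -0.13, 0, 0, 0, 0, 0.6, -0.13, 0, 0, 0, 0, 0.6, -0.13, 0, 0, 0, 0]}}

```text
time: 16.85
eef_pos: [0.502, -0.1162, 0.1428]
orientation: [0.0, 0.994, -0.113, -0.005]
ft_force: [-18.0, 3.7, 12.0]
opening: 0.0001
grip_force: 8.8
```

>>> {"api": "play_rows", "payload": {"rows": [0.2, -0.04, 0, 0, 0, 0, 0.2, -0.04, 0, 0, 0, 0, 0.2, -0.04, 0, 0, 0, 0, 0.2, -0.04, 0, 0, 0, 0]}}

```text
time: 17.25
eef_pos: [0.5023, -0.1162, 0.1425]
orientation: [0.0, 0.994, -0.113, -0.007]
ft_force: [-20.8, 6.0, 15.3]
opening: -0.0004
grip_force: 11.3
```

```bash
python3 lev.py w10
```

```text
17.25 [ 0.50226597 -0.11622885  0.1425186 ] [-20.80381836   5.97856805  15.34032162] [ 1.08630699  4.41556616 -0.06467159]
tool mod -0.0412460778971191 0.0009529633744029663
handle 6432 [array([-0.0279, -0.0183, -0.0133]), array([-0.0423,  0.0155,  0.0429]), array([0.1528, 0.161 , 0.1635])]
cas top 4197 [array([-0.0198, -0.0039,  0.0007]), array([-0.0472, -0.0004,  0.0479]), array([0.1155, 0.1212, 0.1264])]
```

The lever is at its end stop: 2 mm more commanded gave only 0.3 mm, and the handle is at x ≈ -21 mm. The cassette lies against the seal. I'll hold briefly and then hand in.

>>> {"api": "play_rows", "payload": {"rows": [0, 0, 0, 0, 0, 0, 0, 0, 0, 0, 0, 0, 0, 0, 0, 0, 0, 0, 0, 0, 0, 0, 0, 0]}}

```text
time: 17.7
eef_pos: [0.5023, -0.1162, 0.1425]
orientation: [0.0, 0.994, -0.113, -0.007]
ft_force: [-22.0, 5.4, 15.3]
opening: -0.0001
grip_force: 11.3
```

```bash
python3 -c "
from h import *
s=state();print(s['eef_pos'],s['ft_force']);print(job_done())"
```

```text
[ 0.50227338 -0.1162104   0.14252413] [-21.95100919   5.41380729  15.28103085]
the job is handed in; nothing more can be done
None
```

The cassette stands on the sill against the seal, and the fingers are holding the tension lever at its end stop with about 22 N; I handed the job in at about 18 s, and no verdict came back.

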